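Weigh a returned game tin on the counter scale

TASK

A customer has brought back the red travel-game tin: weigh it to see whether all its pieces are inside. Pick it up by its carrying loop, hang the loop in the dip of the spring scale's hook, let go, move clear and leave it hanging still so that the weight can be read; do not pull the spring down to its stop, and leave the blue tin where it stands.

Things in the scene. Friction and masses are not known exactly. Their poses are not given: they have to be found in the camera images.
- red_tin_grip (a point): Red round tin, 60 mm across, 65 mm high, with a rigid black loop upright on the lid in the tin's y-z plane. Point: middle of the loop's opening, 97.5 mm above the tin's foot, 32.5 mm from lid below and roof bar (8 mm thick) above. Opening 36 mm wide, seen through along x. Grip its flat uprights from outside, closing along y: 44 mm over both, each 14 mm wide along x. z up.
- blue_tin_grip (a point): The same point of the other tin, alike in shape and size (black loop) but blue. It has been checked already and stays where it stands.
- hook_seat (a point): Top of the dip by the scale hook's tip, where the loop's roof rests; 235 mm above the table unloaded, sinks with the hook. Steel rod 8 mm thick, yellow here. Frame: x along the rod from tip back to the white scale barrel (140 mm away, 37 mm across), z up. Dip flat +-10 mm along x; tip ends at x = -28 mm, turned up 14 mm; towards the barrel the rod rises 10 mm. Free space above the rod.
- scale_spring (a joint): How far the hook of the white spring scale on its post is pulled down, in m: 0 unloaded, 0.07 at its stop. About 1 N for each 10 mm; the red tin (175 to 350 g) pulls it down 15 to 33 mm. Damped: settles in about a second. A red ring on the barrel shows it.
Things that resemble listed ones, but are neither listed nor needed, are in the scene too. Of the things that look like the part that bears red_tin_grip, the largest one is meant.

How it is judged:
At the end, for the whole second after the job is handed in: The red tin hangs still by its loop in the hook's dip: loop middle within 20 mm of the dip seen from above and 20 to 45 mm below it, upright within 0.2 rad, spring pulled down over 10 mm, spring slower than 10 mm/s, tin slower than 30 mm/s and 0.4 rad/s (horizontal distance between red_tin_grip and hook_seat below 0.02 m and z of red_tin_grip in the frame of hook_seat between -0.045 and -0.02 m and value of joint scale_spring above 0.01 m and velocity of joint scale_spring between -0.01 and 0.01 m/s and linear speed of red_tin below 0.03 m/s and angular speed of red_tin below 0.4 rad/s and angle between red_tin_grip's own z axis and vertical below 0.2 rad); the robot touches nothing.
It fails at once if the spring is pulled down to its stop (more than 65 mm) (value of joint scale_spring above 0.065 m).
It fails at once if the blue tin is moved by more than 30 mm (distance of blue_tin_grip from where it was at the start of the episode above 0.03 m).
It also fails if it takes over 45 s, if anything falls off the work surface, if the arm or the gripper's body presses on something with over 40 N, if the wrist force passes 120 N, or if a joint passes its speed limit or range.

ROBOT

A 7-joint arm with a two-finger parallel gripper is mounted at the origin on the work surface. World frame = base frame: x ahead of the robot, y to its left, z up, the work surface at z = 0. Lengths are in m, angles in rad, forces in N, time in s.
With the tool pointing down it reaches from about 0.425 to 0.875 m from the base axis. Payload 4.7 kg.
Tool frame: the origin (TCP) lies midway between the tips of the shut fingers; the grasp point (between the pads) lies 19 mm behind it; z points along the fingers, x is the direction in which the jaws open and shut, and the axes are right-handed (so a half turn about z gives the same grasp; the last joint's range is limited). The gripper opens to 87 mm and grips with 3 to 60 N. Pads are 19 mm wide; open, the fingers measure 117 mm over their backs; the gripper's body (75 mm by 190 mm) begins 51 mm behind the grasp point.
Start: joints at [-1.288, 0.321, -0.07, 1.45, 0.023, 1.371, -0.057], TCP at [0.173, 0.627, 0.223] pointing down, gripper open.
Joint ranges: [-2.86, 2.86], [-0.3, 2.09], [-1.38, 1.24], [0.06, 2.45], [-1.56, 4.7], [0.09, 2.05], [-2.69, 2.69]. Speed limits (rad/s): [2.57, 2.57, 3.14, 3.14, 3.14, 3.14, 3.14].

INTERFACE

Orientations are given as a rotation vector (axis times angle).
In Python, from bench import get_state, eyes, ticket gives the robot as it stands.
- The arm moves only by the tool carry_out, never from a script. Its argument "motion" is a list of rows, each a list of 2 entries, a list of its own where there are three numbers: the shift along the world's x, y, z in m, then the turn about the world's z in rad. A call has 1 to 20 rows; each row is the pose to reach, as a shift and turn from the pose commanded when the call began; what a row does not reach only later rows make up. A row lasts 1/10 s, in which the tool goes at most 50 mm and 8.59 degrees, less where a joint would pass 70% of its speed; a pose out of reach is approached as far as the arm can. A call with a gripper value outside its range is refused whole. "grip" is the gripper command: -1 is fully open, 1 is shut, values between are in proportion, set as the call begins (left out, the last holds). The fingers move at their own pace and stop on an object; "squeeze" is the grip in N (left out, the last holds). Time passes only in rows, so rows that repeat a pose let the fingers close. It gives the time, the measured TCP pose, the force and the opening at its end, in the units of the state.
- get_state(): the state, without advancing time (a new reading comes with each control period).
- eyes.get_image(name): name is "scene" or "top" or "wrist"; returns a dict with "pixels" (420x560x3 uint8, blue, green, red), "mtx" (3x3 intrinsics, pixels), "dist_coeffs" ([k1, k2, p1, p2, k3] as OpenCV has them; the pictures are not rectified), "extrinsics" (4x4, takes a point from camera to world coordinates). Camera axes: x right, y down, z forward; pixel columns grow to the right and rows downward; lengths in m; the calibration is good to about 2 mm. A picture is of the moment at which its call begins. There is no depth.
- ticket.close_job(): hands the job in, once; it reports no verdict.
The state is a dict: "time": time; "joint_positions": joint angles; "qd": joint speeds; "joint_torque": joint torques, N m; "position": TCP position; "tool_rot": TCP orientation; "ft_force": force on the tool from outside, world axes, zero at the start; "torque": the same for the moment, N m; "grip_width": opening from 0.0 (shut) to 1.0 (fully open).
Only numpy, scipy, OpenCV 4.12 (cv2) and the standard library are available. Lean on these libraries where they do the work, as an engineer would, in place of code of your own. Each camera call takes 0.05 s, during which the arm holds its last target. There are 200 camera calls.

## Working session

There is one attempt and no reset: what is moved stays moved. The work goes in short steps, Python scripts to look and compute and a tool call to move; the robot and the scene stay as the last step left them, time stands still between calls to the robot, and variables do not carry over. Pictures are saved under pics/ and viewed, about 8 in all and at most 12, crops included, and the job is handed in when it is done.

Besides the shell and the picture viewer there is one more tool, called after "Emit:" as name([rows], argument=value, ...), one row to a line, values as JSON. carry_out: Moves the arm, as the interface text tells. Its arguments: {"type":"object","properties":{"motion":{"type":"array","items":{"type":"array"}},"grip":{"type":"number"},"squeeze":{"type":"number"}},"required":["motion"]}

```bash
mkdir -p pics; cat > h.py <<'E'
import numpy as np, cv2
from bench import get_state, eyes, ticket
def snap(name,fn,crop=None,s=1):
    d=eyes.get_image(name); np.savez('pics/'+fn+'.npz',**{k:np.array(d[k]) for k in d})
    p=np.array(d['pixels'])
    if crop: a,b,c,e=crop; p=p[b:e,a:c]
    cv2.imwrite('pics/'+fn+'.png',cv2.resize(p,None,fx=s,fy=s,interpolation=cv2.INTER_CUBIC)); return d
def ray(d,u,v):
    n=cv2.undistortPoints(np.array([[[u,v]]],float),np.array(d['mtx']),np.array(d['dist_coeffs']))[0,0]
    T=np.array(d['extrinsics']); r=T[:3,:3]@[n[0],n[1],1]; return T[:3,3],r/np.linalg.norm(r)
def atz(d,u,v,z):
    o,r=ray(d,u,v); return o+r*(z-o[2])/r[2]
def tri(*obs):
    A=0;b=0
    for d,u,v in obs:
        o,r=ray(d,u,v);P=np.eye(3)-np.outer(r,r);A=A+P;b=b+P@o
    x=np.linalg.solve(A,b); return x,[np.linalg.norm((np.eye(3)-np.outer(ray(*q)[1],ray(*q)[1]))@(x-ray(*q)[0])) for q in obs]
def proj(d,X):
    T=np.linalg.inv(np.array(d['extrinsics'])); return cv2.projectPoints(np.array([X],float),cv2.Rodrigues(T[:3,:3])[0],T[:3,3],np.array(d['mtx']),np.array(d['dist_coeffs']))[0].ravel()
def ld(fn): return dict(np.load('pics/'+fn+'.npz'))
E
python3 - <<'E'
from h import *
s=get_state(); print(s['time'],s['position'],s['tool_rot'],s['grip_width'])
for n in ('scene','top','wrist'):
    d=snap(n,n+'0'); print(n,np.round(d['extrinsics'],3).tolist())
a=np.hstack([cv2.imread('pics/top0.png')]); 
E
```

```text
0.0 [0.17253854 0.62613242 0.22146166] [ 2.49801849e+00  1.90307629e+00 -2.21529948e-03] 1.0046757405164526
scene [[0.185, 0.707, -0.683, 1.033], [0.983, -0.128, 0.133, -0.059], [0.007, -0.695, -0.719, 0.716], [0.0, 0.0, 0.0, 1.0]]
top [[0.187, -0.962, 0.198, 0.314], [-0.982, -0.184, 0.036, 0.005], [0.002, -0.201, -0.98, 1.207], [0.0, 0.0, 0.0, 1.0]]
wrist [[0.265, 0.926, 0.27, 0.1], [0.964, -0.254, -0.076, 0.647], [-0.002, 0.28, -0.96, 0.382], [0.0, 0.0, 0.0, 1.0]]
```

View pics/top0.png

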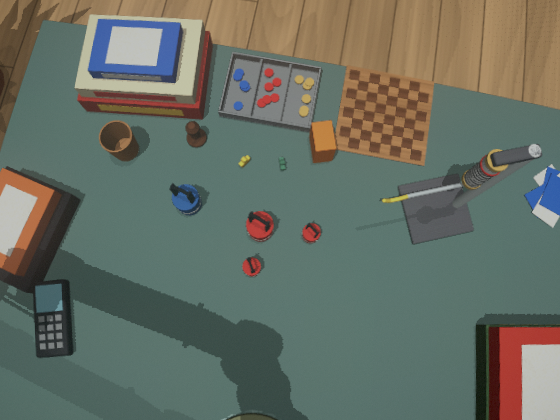

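View pics/scene0.png

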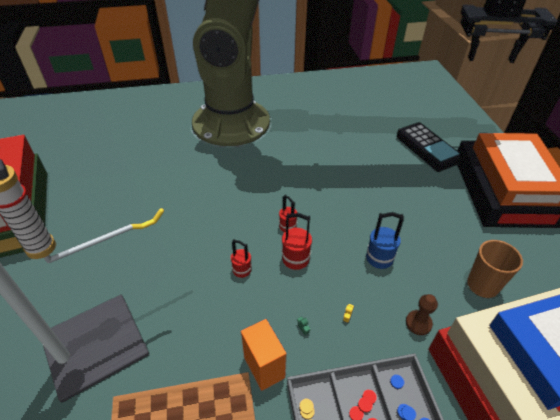

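Both views show the big red tin (top 260,226; scene 296,248), two smaller red ones beside it, the blue tin, and the hook with a yellow tip (top ~385,201; scene ~160,212). Next I'll enlarge these areas.

```bash
python3 - <<'E'
from h import *
t=cv2.imread('pics/top0.png');s=cv2.imread('pics/scene0.png')
f=lambda p,x,y,k:cv2.resize(p[y:y+300//k,x:x+400//k],(400,300),interpolation=cv2.INTER_CUBIC)
# offsets: TL top tin(230,190)x5 ; TR scene tin (260,205)x5 ; BL top hook (370,170)x4 ; BR scene hook(90,195)x4... 
o=np.vstack([np.hstack([f(t,230,195,5),f(s,260,210,5)]),np.hstack([f(t,375,160,4),f(s,80,190,4)])])
cv2.imwrite('pics/c1.png',o)
E
```

```text
(no output)
```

View pics/c1.png

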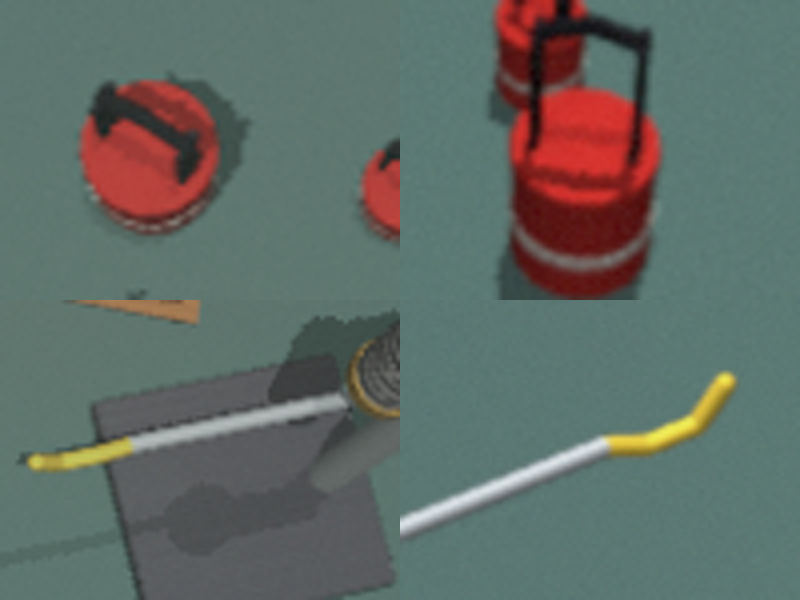

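```bash
python3 - <<'E'
from h import *
s,t=ld('scene0'),ld('top0')
R=lambda a:np.round(a,4)
print('loop right(scene-left)',*map(R,tri((s,288,215),(t,267.6,226))))
print('loop left',*map(R,tri((s,309,217.6),(t,251,214.5))))
for q in((s,288,215),(s,309,217.6),(t,267.6,226),(t,251,214.5)):print(R(atz(*q,.134)))
# tin outline lid center, z=.065 : top ellipse centre, scene lid centre
print('lid',R(atz(t,230+150/5,195+148/5,.065)),R(atz(s,260+186/5,210+147/5,.065)))
print('tip',*map(R,tri((s,162.5,211),(t,375+37/4,160+162/4))))
for n,u,v in(('dipA',605,447),('b2',650,443),('b3',695,423),('mid',672,433)): print(n,R(atz(s,80+(u-400)/4,190+(v-300)/4,.231)))
print('yel end',*map(R,tri((s,80+205/4,190+147/4),(t,375+131/4,160+145/4))))
print('rod far',*map(R,tri((s,80,190+226/4),(t,375+345/4,160+100/4))))
E
```

```text
loop right(scene-left) [0.4984 0.0604 0.1244] [0.0026 0.0026]
loop left [0.5148 0.0975 0.1277] [0.002 0.002]
[0.5072 0.061  0.134 ]
[0.5206 0.0978 0.134 ]
[0.4963 0.0573 0.134 ]
[0.5133 0.095  0.134 ]
lid [0.5079 0.0773 0.065 ] [0.5121 0.08   0.065 ]
tip [ 0.5647 -0.1485  0.2442] [0.0019 0.0019]
dipA [ 0.5765 -0.1949  0.231 ]
b2 [ 0.5775 -0.1785  0.231 ]
b3 [ 0.5702 -0.162   0.231 ]
mid [ 0.5738 -0.1705  0.231 ]
yel end [ 0.5829 -0.1935  0.2378] [0.0004 0.0004]
rod far [ 0.6171 -0.2729  0.2512] [0.0151 0.0151]
```

Emit:
carry_out([
  [[0.025,-0.04,0.02],0],
  [[0.05,-0.08,0.04],0],
  [[0.075,-0.12,0.05],0],
  [[0.1,-0.16,0.05],-0.05],
  [[0.125,-0.2,0.05],-0.1],
  [[0.15,-0.24,0.05],-0.134],
  [[0.175,-0.28,0.05],-0.134],
  [[0.2,-0.32,0.05],-0.134],
  [[0.225,-0.36,0.05],-0.134],
  [[0.25,-0.4,0.05],-0.134],
  [[0.275,-0.44,0.05],-0.134],
  [[0.3,-0.48,0.05],-0.134],
  [[0.32,-0.52,0.05],-0.134],
  [[0.337,-0.547,0.05],-0.134],
  [[0.337,-0.547,0.05],-0.134],
  [[0.337,-0.547,0.05],-0.134],
  [[0.337,-0.547,0.05],-0.134],
], grip=-1, squeeze=30)

```text
time: 1.85
position: [0.509, 0.0811, 0.2723]
tool_rot: [-2.618, -1.734, 0.0]
ft_force: [0.6, -0.2, 0.2]
grip_width: 1.004
```

```bash
python3 - <<'E'
from h import *
snap('wrist','w1'); s=get_state(); print(s['position'],s['tool_rot'],s['ft_force'])
E
```

```text
[0.5090397  0.08130883 0.27236479] [-2.61804287e+00 -1.73538224e+00  3.76626589e-04] [ 0.35888584 -0.36132947 -0.14701039]
```

View pics/w1.png

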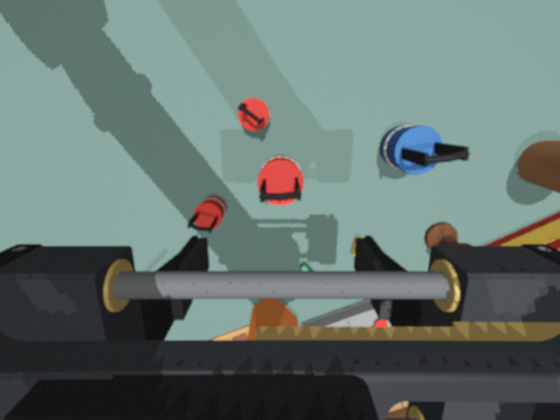

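The wrist view shows the tin's loop (bar ends about 262,195 and 299,194) nearly parallel to the jaws.

```bash
python3 - <<'E'
from h import *
w=ld('w1');t=ld('top0')
a,b=atz(w,262,195,.134),atz(w,299,194,.134);print(a,b,(a+b)/2,np.linalg.norm(a-b),np.degrees(np.arctan2(*(a-b)[1::-1])))
print(atz(w,281,180,.065)); R=cv2.Rodrigues(get_state()['tool_rot'])[0];print(R[:,0],np.degrees(np.arctan2(R[1,0],R[0,0])))
for q in((500,85,.134),(510,80,.134)): print(proj(w,[q[0]/1000,q[1]/1000,q[2]]))
p=w['pixels'][150:220,230:330]
cv2.imwrite('pics/w1c.png',cv2.resize(p,None,fx=8,fy=8,interpolation=cv2.INTER_CUBIC))
E
```

```text
[0.50225184 0.06326633 0.134     ] [0.5162161  0.09904469 0.134     ] [0.50923397 0.08115551 0.134     ] 0.038406918731486495 -111.32064665188685
[0.50816422 0.08218219 0.065     ]
[3.89490594e-01 9.21030432e-01 1.43460041e-04] 67.07719333982152
[280.43361256 185.06326503]
[279.75447394 195.57987859]
```

View pics/w1c.png

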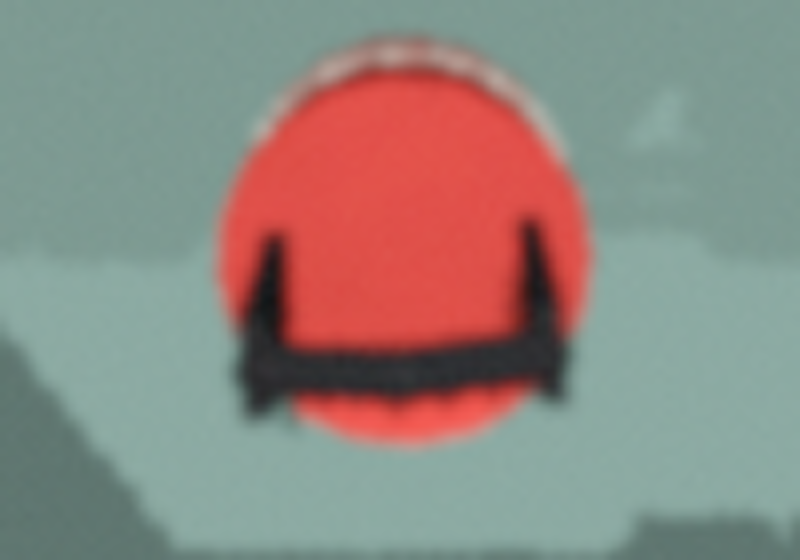

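Emit:
carry_out([
  [[0,0,-0.03],0.07],
  [[0,0,-0.06],0.07],
  [[0,0,-0.09],0.07],
  [[0,0,-0.12],0.07],
  [[0,0,-0.14],0.07],
  [[0,0,-0.16],0.07],
  [[0,0,-0.175],0.07],
  [[0,0,-0.184],0.07],
  [[0,0,-0.184],0.07],
  [[0,0,-0.184],0.07],
])

```text
time: 2.9
position: [0.5099, 0.0803, 0.0891]
tool_rot: [2.558, 1.824, 0.001]
ft_force: [0.4, -0.5, 0.0]
grip_width: 0.998
```

Emit:
carry_out([
  [[0,0,0],0],
  [[0,0,0],0],
  [[0,0,0],0],
  [[0,0,0],0],
  [[0,0,0],0],
  [[0,0,0],0],
  [[0,0,0],0],
  [[0,0,0],0],
], grip=1, squeeze=30)

```text
time: 3.7
position: [0.5097, 0.0796, 0.0886]
tool_rot: [2.559, 1.823, -0.0]
ft_force: [0.2, -0.1, 0.6]
grip_width: 0.506
```

Emit:
carry_out([
  [[0,0,0.02],0],
  [[0,0,0.05],0],
  [[0,0,0.085],0],
  [[0,0,0.12],0],
  [[0,0,0.142],0],
  [[0.0,-0.02,0.142],-0.1],
  [[0.005,-0.04,0.142],-0.2],
  [[0.01,-0.06,0.142],-0.3],
  [[0.015,-0.08,0.142],-0.4],
  [[0.02,-0.1,0.142],-0.5],
  [[0.024,-0.12,0.142],-0.6],
  [[0.028,-0.14,0.142],-0.7],
  [[0.03,-0.15,0.142],-0.8],
  [[0.031,-0.16,0.142],-0.85],
  [[0.031,-0.165,0.142],-0.85],
  [[0.031,-0.165,0.142],-0.85],
  [[0.031,-0.165,0.142],-0.85],
  [[0.031,-0.165,0.142],-0.85],
])

```text
time: 5.5
position: [0.5406, -0.0844, 0.2305]
tool_rot: [-3.082, -0.609, -0.0]
ft_force: [-0.1, 0.9, -3.4]
grip_width: 0.503
```

```bash
python3 - <<'E'
from h import *
s=get_state();R=cv2.Rodrigues(s['tool_rot'])[0];print(s['time'],s['position'],np.degrees(np.arctan2(R[1,0],R[0,0])),s['ft_force'],s['grip_width'])
w=snap('wrist','w2');c=snap('scene','s2');t=snap('top','t2')
f=lambda p,x,y,k,W,H:cv2.resize(p[y:y+H//k,x:x+W//k],(W,H),interpolation=cv2.INTER_CUBIC)
# wrist x1 top-left(560x300 rows120+); scene crop below
o=np.vstack([np.hstack([f(t['pixels'],300,150,4,400,300),f(c['pixels'],130,150,4,400,300)]),np.hstack([f(w['pixels'],0,0,1,560,300),np.zeros((300,240,3),np.uint8)])])
cv2.imwrite('pics/c2.png',o)
# rod edge points at tip-to-barrel in top0
T=ld('top0');a=atz(T,375+131/4,160+145/4,.239);
for z in(.237,.241):
  b=atz(T,375+330/4,160+103/4,z);print(b,np.degrees(np.arctan2(*(b-a)[1::-1])),np.linalg.norm(b-a))
E
```

```text
5.5 [ 0.5406376 -0.0843818  0.2304942] 22.34029729753541 [-0.11958527  0.87280373 -3.3631492 ] 0.5030522583385086
[ 0.62170652 -0.285901    0.237     ] -67.00713013328387 0.10020748140003603
[ 0.62043988 -0.28470038  0.241     ] -67.41221332547747 0.09861026446859672
```

View pics/c2.png

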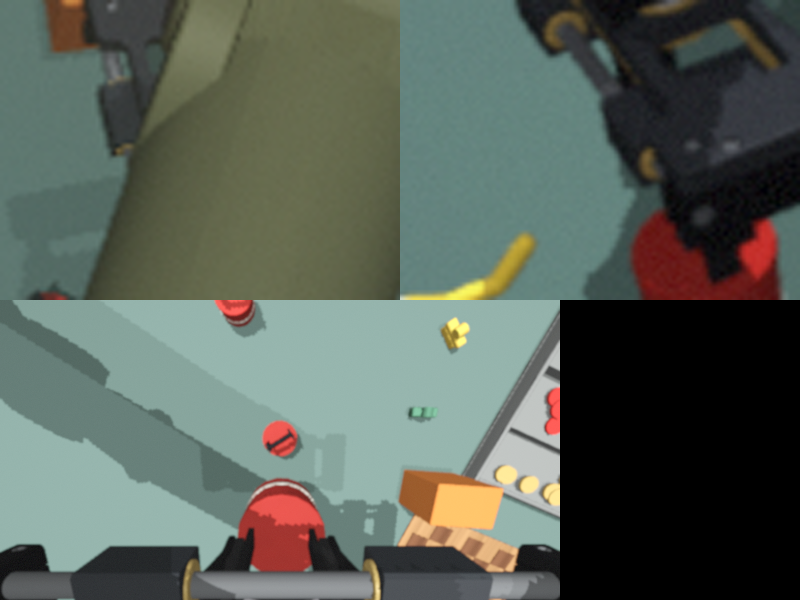

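Emit:
carry_out([
  [[0.002,-0.009,0],0],
  [[0.005,-0.018,0],0],
  [[0.008,-0.027,0],0],
  [[0.012,-0.036,0],0],
  [[0.016,-0.045,0],0],
  [[0.019,-0.053,0],0],
  [[0.022,-0.06,0],0],
  [[0.025,-0.067,0],0],
  [[0.028,-0.074,0],0],
  [[0.031,-0.081,0],0],
  [[0.0345,-0.0885,0],0],
  [[0.0345,-0.0885,0],0],
  [[0.0345,-0.0885,0],0],
  [[0.0345,-0.0885,0],0],
])

```text
time: 7.05
position: [0.5751, -0.1733, 0.2305]
tool_rot: [-3.082, -0.606, 0.0]
ft_force: [0.3, 0.9, -3.5]
grip_width: 0.5
```

```bash
python3 - <<'E'
from h import *
s=get_state();print(s['time'],s['position'],s['ft_force'],s['torque'])
d=snap('scene','s3',(60,120,260,270),4)
for n,P in dict(seat=[.575,-.173,.235],tip=[.5647,-.1485,.245],mid=[*s['position'][:2],.24]).items(): print(n,(proj(d,P)-[60,120])*4)
E
```

```text
7.05 [ 0.57513084 -0.17330676  0.23051066] [ 0.32999622  0.87356181 -3.50027826] [-0.04981851  0.00405767  0.04541009]
seat [342.73955576 409.09070814]
tip [404.24635514 362.69950562]
mid [338.97768067 400.5119522 ]
```

View pics/s3.png

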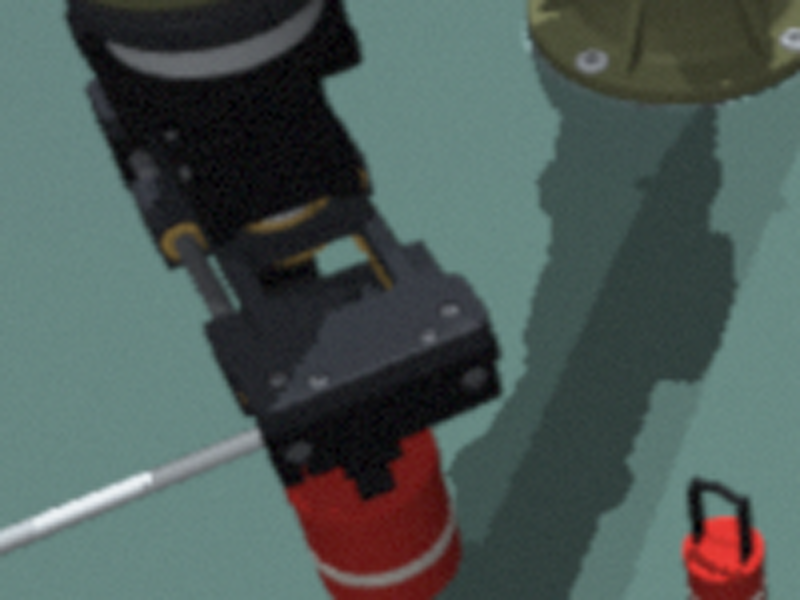

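The rod enters behind the near finger and there's no contact force. I'll lower the loop onto the dip.

Emit:
carry_out([
  [[0,0,-0.008],0],
  [[0,0,-0.016],0],
  [[0,0,-0.024],0],
  [[0,0,-0.03],0],
  [[0,0,-0.036],0],
  [[0,0,-0.042],0],
  [[0,0,-0.048],0],
  [[0,0,-0.052],0],
  [[0,0,-0.052],0],
  [[0,0,-0.052],0],
  [[0,0,-0.052],0],
])

```text
time: 8.2
position: [0.5753, -0.1738, 0.179]
tool_rot: [-3.083, -0.606, -0.001]
ft_force: [0.1, 0.1, -1.6]
grip_width: 0.504
```

Emit:
carry_out([
  [[0,0,-0.004],0],
  [[0,0,-0.008],0],
  [[0,0,-0.011],0],
  [[0,0,-0.013],0],
  [[0,0,-0.013],0],
  [[0,0,-0.013],0],
  [[0,0,-0.013],0],
])

```text
time: 8.9
position: [0.5755, -0.1739, 0.1659]
tool_rot: [3.082, 0.606, 0.001]
ft_force: [2.3, 0.4, -0.7]
grip_width: 0.505
```

```bash
python3 - <<'E'
from h import *
s=get_state();print(s['position'],s['ft_force'],s['torque'])
d=snap('scene','s4',(60,150,260,300),4)
E
```

```text
[ 0.57549322 -0.17390047  0.16585911] [ 2.34619047  0.38257095 -0.66343505] [-0.01539681 -0.34122447 -0.00702285]
```

View pics/s4.png

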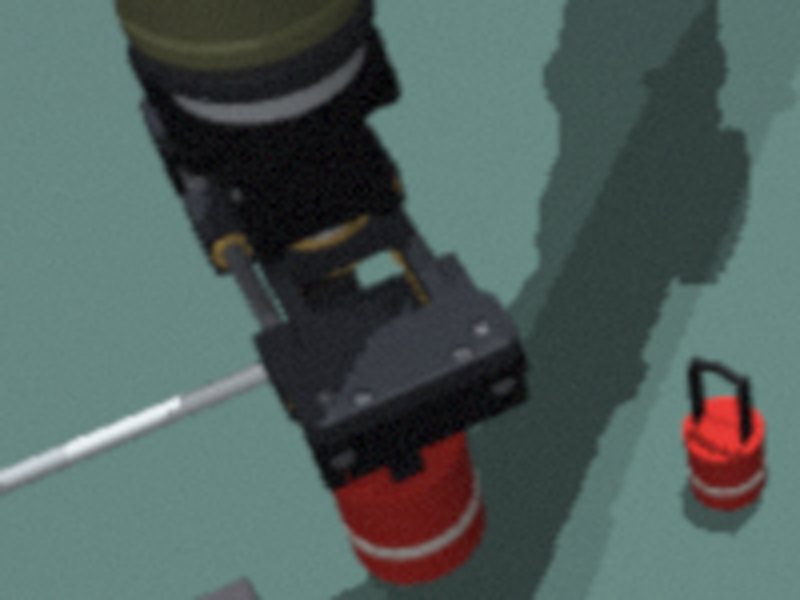

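There's a 2.3 N sideways force along the jaw direction. I'll yield to it slightly and re-read.

Emit:
carry_out([
  [[0.002,0.001,0],0],
  [[0.002,0.001,0],0],
  [[0.002,0.001,0],0],
])

```text
time: 9.25
position: [0.5762, -0.1734, 0.1652]
tool_rot: [3.083, 0.605, -0.003]
ft_force: [-2.1, -1.4, 0.0]
grip_width: 0.508
```

```bash
python3 - <<'E'
from h import *
s=get_state();print(s['position'],s['ft_force'],s['torque'])
d=snap('top','t5')
cv2.imwrite('pics/t5.png',cv2.resize(d['pixels'][120:300,320:560],None,fx=3,fy=3,interpolation=cv2.INTER_CUBIC))
E
```

```text
[ 0.57623073 -0.17343013  0.1652361 ] [-2.10697738 -1.42051582  0.01555282] [-0.34023368  0.43999187  0.04437832]
```

View pics/t5.png

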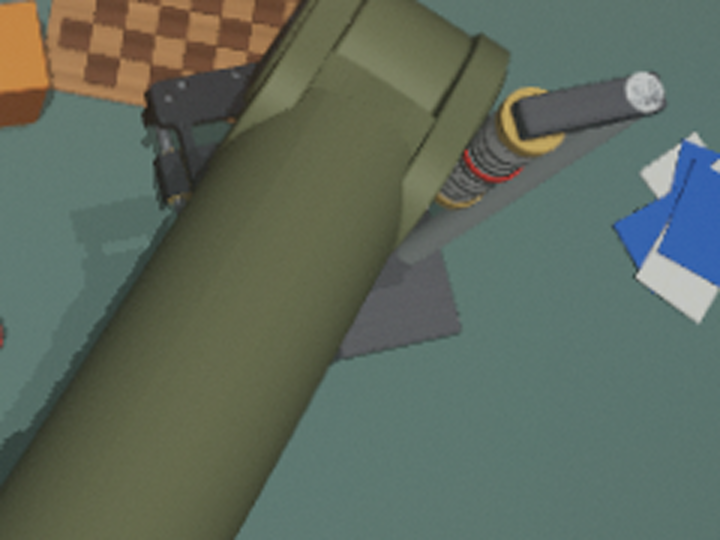

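Sideways force is small friction (it flips with 1 mm), and the vertical force is ~0: the hook bears the tin. Release.

Emit:
carry_out([
  [[0,0,0],0],
  [[0,0,0],0],
  [[0,0,0],0],
  [[0,0,0],0],
  [[0,0,0],0],
  [[0,0,0],0],
  [[0,0,0],0],
  [[0,0,0],0],
  [[0,0,0],0],
  [[0,0,0],0],
  [[0,0,0],0],
  [[0,0,0],0],
  [[0,0,0],0],
  [[0,0,0],0],
  [[0,0,0],0],
], grip=-1)

```text
time: 10.8
position: [0.5771, -0.1729, 0.1656]
tool_rot: [3.083, 0.606, 0.0]
ft_force: [-0.3, -0.7, -0.3]
grip_width: 1.001
```

```bash
python3 - <<'E'
from h import *
s=get_state();print(s['position'],s['ft_force'],s['torque'])
d=snap('scene','s6',(60,150,260,300),4)
E
```

```text
[ 0.57714376 -0.17285023  0.16559971] [-0.31865642 -0.6983251  -0.33939057] [-0.10446122  0.01027312  0.03601936]
```

View pics/s6.png

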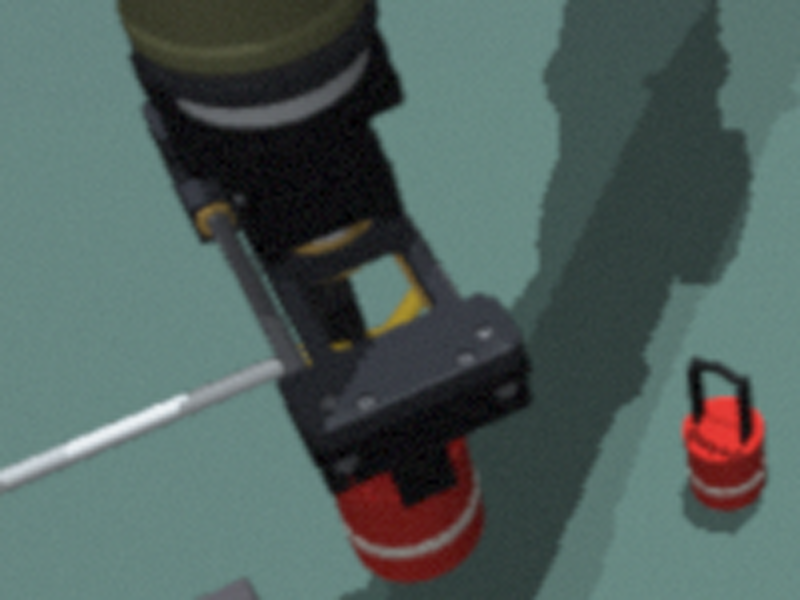

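The tin stayed level on release, hanging at the same place (scene about 162,278). Now straight up, slowly, then away.

Emit:
carry_out([
  [[0,0,0.005],0],
  [[0,0,0.015],0],
  [[0,0,0.025],0],
  [[0,0,0.035],0],
  [[0,0,0.05],0],
  [[0,0,0.065],0],
  [[0,0,0.08],0],
  [[0,0,0.095],0],
  [[0,0,0.11],0],
  [[-0.005,0.015,0.12],0],
  [[-0.015,0.04,0.13],0],
  [[-0.03,0.07,0.13],0],
  [[-0.045,0.1,0.13],0],
  [[-0.06,0.14,0.13],0],
  [[-0.08,0.18,0.13],0],
  [[-0.1,0.22,0.13],0],
  [[-0.1,0.22,0.13],0],
  [[-0.1,0.22,0.13],0],
  [[-0.1,0.22,0.13],0],
  [[-0.1,0.22,0.13],0],
])

```text
time: 12.85
position: [0.4777, 0.0456, 0.2958]
tool_rot: [3.083, 0.601, 0.0]
ft_force: [-0.2, 0.6, -0.5]
grip_width: 0.998
```

```bash
python3 - <<'E'
from h import *
s=get_state();print(s['time'],s['position'],s['ft_force'])
d=snap('scene','s7');t=snap('top','t7')
f=lambda p,x,y,k,W,H:cv2.resize(p[y:y+H//k,x:x+W//k],(W,H),interpolation=cv2.INTER_CUBIC)
cv2.imwrite('pics/c7.png',np.hstack([f(d['pixels'],90,150,3,400,600),f(t['pixels'],360,120,3,400,600)]))
a=d['pixels'].astype(int)
for i in range(3): b=snap('scene','s8')['pixels'].astype(int);print(np.abs(a-b)[200:320,100:220].mean())
E
```

```text
12.85 [0.47768654 0.04561044 0.29582592] [-0.17901914  0.6399595  -0.48008767]
1.6670138888888888
1.69375
1.706550925925926
```

View pics/c7.png

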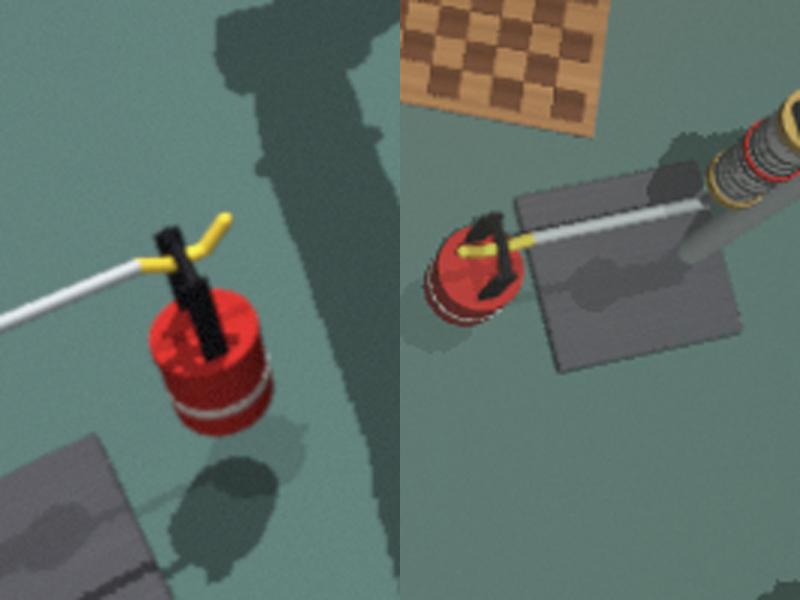

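The tin hangs by its loop from the dip, roof bar across the rod (scene crop 187,258; top crop ~500,238, between yellow tip and yellow end). I'll check tilt numerically and let it rest.

Emit:
carry_out([
  [[0,0,0],0],
  [[0,0,0],0],
  [[0,0,0],0],
  [[0,0,0],0],
  [[0,0,0],0],
  [[0,0,0],0],
  [[0,0,0],0],
  [[0,0,0],0],
  [[0,0,0],0],
  [[0,0,0],0],
  [[0,0,0],0],
  [[0,0,0],0],
  [[0,0,0],0],
  [[0,0,0],0],
  [[0,0,0],0],
])

```text
time: 14.6
position: [0.4771, 0.0472, 0.2956]
tool_rot: [-3.083, -0.606, -0.0]
ft_force: [0.9, 0.2, 0.5]
grip_width: 0.995
```

```bash
python3 - <<'E'
from h import *
s,t=ld('s7'),ld('t7')
S=lambda u,v:(s,90+u/3,150+v/3);T=lambda u,v:(t,360+(u-400)/3,120+v/3)
R=lambda r:(np.round(r[0],4),np.round(r[1],4))
print('lid',R(tri(S(206,337),T(481,269))))
print('roof',R(tri(S(183,258),T(502,240))))
print('tip',R(tri(S(226,218),T(462,250))),'yel',R(tri(S(140,265),T(533,240))))
a=s['pixels'].astype(int)
b=snap('scene','s9')['pixels'].astype(int);c=snap('scene','s10')['pixels'].astype(int)
f=lambda x,y:np.abs(x-y)[200:320,100:220].mean()
print(f(a,b),f(b,c),f(a,c), get_state()['time'])
# shift of tin since s7
g=lambda p:p[200:320,100:220].mean(2).astype(np.float32)
print(cv2.phaseCorrelate(g(a),g(c)))
E
```

```text
lid (array([ 0.575 , -0.1747,  0.1351]), array([0.0017, 0.0017]))
roof (array([ 0.5788, -0.1728,  0.2073]), array([0.002, 0.002]))
tip (array([ 0.5648, -0.1479,  0.2179]), array([0.0008, 0.0008])) yel (array([ 0.5819, -0.1929,  0.2098]), array([0.0012, 0.0012]))
1.7886574074074073 1.6325462962962962 1.7831481481481481 14.7
((0.06320361662218232, -0.02531728703547742), 1.0383136859205033)
```

```bash
python3 -c "from bench import ticket; print(ticket.close_job())"
```

```text
the job is handed in; nothing more can be done
None
```

The red tin hangs by its loop in the dip of the scale's hook. I let go, moved the arm clear and handed the job in at about 14.7 s; handing in gives no verdict.

My last camera checks before handing in:

- **Position:** the loop's roof bar and the lid centre are both within about 4 mm of my estimate of the dip, seen from above.
- **Upright:** the tin leans about 0.06 rad, against the 0.2 rad limit.
- **Spring:** the hook tip sits about 27 mm lower than when unloaded, in the 15–33 mm range and well short of the stop.
- **Still:** two pictures about 1.8 s apart match to within 0.1 px, so it was not swinging.
- **Blue tin:** I never went near it, but I did not measure it again at the end.

Two readings disagreed:

- **Weight:** the wrist sensor read about 3.4 N while I carried the tin, but a 27 mm sink suggests about 2.7–2.8 N. That sensor drifts by up to about 0.5 N with nothing in the gripper, so trust the scale's own reading for the missing-pieces check.
- **Sideways force:** while I lowered the tin onto the hook there was a brief sideways force of about 2.3 N. It reversed when I shifted the tool by 1 mm and was gone after release, so I took it as friction between loop and rod.

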